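Slide a flat plug-in board home in the test bay and bolt it

ROBOT

A 7-joint arm with a two-finger parallel gripper is mounted at the origin on the work surface. World frame = base frame: x ahead of the robot, y to its left, z up, the work surface at z = 0. Lengths are in mm, angles in rad, forces in N, time in s.
With the tool pointing down it reaches from about 400 to 875 mm from the base axis. Payload 4.4 kg.
Tool frame: the origin (TCP) lies between the finger pads; the fingertips stand ctrl.finger_overhang ahead of it and the grasp point (between the pads) lies 11 mm behind it (ctrl.finger_overhang is the distance from the TCP to the fingertips, in mm); z points along the fingers, y is the direction in which the jaws open and shut (so a half turn about z gives the same grasp; the last joint's range is limited). The gripper opens to 85 mm and grips with 20 to 120 N. Pads are 22 mm wide; open, the fingers measure 114 mm over their backs; the gripper's body (76 mm by 85 mm) begins 54 mm behind the grasp point. The pads swing forward as they close: fully open they stand 13 mm farther back than shut.
Start: joints at [-1.401, 0.628, 0.038, 1.517, -0.027, 0.996, -0.02], TCP at [151.828, 632.033, 239.313] pointing down, gripper open.
Joint ranges: [-3.06, 3.06], [-0.37, 2.12], [-1.25, 1.32], [0.18, 2.47], [-1.1, 4.24], [0.23, 1.98], [-2.94, 2.94]. Speed limits (rad/s): [2.57, 2.57, 3.14, 3.14, 3.14, 3.14, 3.14].

INTERFACE

Orientations are given as [roll, pitch, yaw] about the fixed x, y, z axes, in that order (R = Rz(yaw) Ry(pitch) Rx(roll)).
In Python, from cell import ctrl gives the robot as it stands. The module is installed in compiled form; this text tells all that it offers.
- The arm moves only by the tool step_arm, never from a script. Its argument "deltas" is a list that holds one entry, the list of rows, each a list of 7 numbers: the opening, from 0 (shut) to 1 (fully open), then the shift along the world's x, y, z in mm, then the turn, a rotation vector about the world's x, y, z in rad. In form: [[[grip, tx, ty, tz, rx, ry, rz], ...]]. A call has 1 to 10 rows; each row shifts and turns the commanded pose from where the row before left it; what a row does not reach is not made up. A row lasts 1/12 s, in which the tool goes at most 41.7 mm and 7.16 degrees, less where a joint would pass 70% of its speed; a pose out of reach is approached as far as the arm can. A call is refused whole if a number of a shift passes 41.7 or a number of a turn 0.125, either way. A call with a gripper value outside its range is refused whole. The fingers move at their own pace and stop on an object; the grip force is fixed at half the most. Time passes only in rows, so rows that do not move let the fingers close. It gives the time, the measured TCP pose, the force and the opening at its end, in the units of the state.
- ctrl.read_state(): the state, without advancing time (a new reading comes with each control period).
- ctrl.get_image(name): name is "side" or "top"; returns (picture, depth): 480x640x3 uint8, red, green, blue; 480x640 float32, mm along the optical axis (not along the pixel's ray), 0 where there is no reading.
- ctrl.camera_info(name): a dict with "intrinsics" (3x3 intrinsics, pixels), "distortion" ([k1, k2, p1, p2, k3] as OpenCV has them; the pictures are not rectified), "rvec" (rotation vector, rad) and "tvec" (3), from world to camera coordinates, as OpenCV has them. Camera axes: x right, y down, z forward; pixel columns grow to the right and rows downward; lengths in mm; the calibration is good to about 2 mm. A picture is of the moment at which its call begins. camera_info takes no time and is no camera call.
- ctrl.finish_job(): hands the job in, once; it reports no verdict.
The state is a dict: "clock": time; "qpos": joint angles; "qd": joint speeds; "tau": joint torques, N m; "eef_pos": TCP position; "tool_rot": TCP orientation; "force": force on the tool from outside, world axes, zero at the start; "torque": the same for the moment, N m; "width": finger opening in mm.
Only numpy, scipy, OpenCV 4.12 (cv2) and the standard library are available. Lean on these libraries where they do the work, as an engineer would, in place of code of your own. Each camera call takes 0.05 s, during which the arm holds its last target.

TASK

Put the bare circuit board into the test bay: press lightly on its top with the fingertips and slide it flat along the bench, contact edge first, into the bay until it is fully home against the stop, then push the bay's bolt fully across behind it so that it is locked in. Never press hard on the board, never push it by its edges or lift it, and leave the other things on the bench where they are.

Things in the scene. Friction and masses are not known exactly. Their poses are not given: they have to be found in the camera images.
- board_mid (a point): centre of the top face of the loose flat dark green board, 100 mm (its x) x 90 mm (y) x 3 mm, about 55 g, flat on the bench. x points to the edge with 14 brass contacts, which goes in first; z up. Too wide to grip. Fingertips hold it better than the bench does: a press of 6 to 12 N drags it, over 35 N damages it. Stiff contact: 1 mm more is some 20 N; dragging is smooth with fingertips trailing
- board_edge (a point): middle of the top of the board's contact edge, 50 mm from board_mid along its x; axes as board_mid. To turn the board flat on the bench, two parted fingertips (some 40 mm) on its top hold it better than one point
- bay_stop (a point): foot of the fixed test bay's stop, at bench height on its centre line; x points the way the board goes in, y left, z up. Stop wall at x = 0; board home: board_edge at x = 0, y = 0. Black hood over x -30 to 0 mm, from 6 to 34 mm above the bench. Two rails 12 mm high, 93 mm apart, from x = 0 out to the bay_mouth. Black block 125 mm wide behind the stop, to x = 50 mm
- bay_mouth (a point): point at bench height on the bay's centre line, 150 mm out from bay_stop, axes the same: the outer end of the bay's flared mouth, 133 mm wide here, narrowing to 93 mm between the rails over the next 33 mm; its sides are 10 mm high
- bolt (a joint): sliding steel bolt on the bay's left side, in m: 0 drawn out (open), 0.040 fully across to the bay's right (-y of bay_stop), where its tip stands 29 mm in behind the rear edge of a board that is home; it passes with 3 mm to spare and jams on a board that is not home. About 2 N of friction; it stays where it is left
- bolt_knob (a point): centre of the top of the bolt's upright round knob, 12 mm across, from 10 to 38 mm above the bench; axes as bay_stop. In bay_stop's frame at x = -108.5 mm, y = 105 mm (open) to 65 mm (fully across). It stands on the bolt bar: 10 mm wide, top 10 mm above the bench, 49 mm towards the bay and 30 mm the other way. A strap at y = 48 to 57 mm is 15 mm high
- kit: bystander: blue practice board on four brass posts, 110 x 85 x 24 mm; origin under its centre
- mouse: bystander: black computer mouse, 100 x 60 x 32 mm; origin under its centre
- driver: bystander: screwdriver with black handle, 150 mm, lying to the right of the bay; origin near its middle
- tray: bystander: grey parts tray 80 x 70 x 28 mm, left of the bay's block; origin under its centre
- tin: bystander: round aluminium tin, 47 mm across, 22 mm high, to the left of the board; origin under its centre
- mug: bystander: white mug, 76 mm across, 85 mm high; origin under its centre
- jar: bystander: clear jar with white cap, 54 mm across, 70 mm high; origin under its centre
Things that resemble listed ones, but are neither listed nor needed, are in the scene too. Of the things that look like the part that bears board_mid, the smallest one is meant.

How it is judged:
By the outcome, as a careful person would: the job done as asked, in the order asked, and still so for the second after the job is handed in, with the robot touching nothing.
It also fails if it takes over 72 s, if anything falls off the work surface, if the arm or the gripper's body presses on something with over 40 N, if the wrist force passes 120 N, or if a joint passes its speed limit or range.

## Working session

There is one attempt and no reset: what is moved stays moved. The work goes in short steps, Python scripts to look and compute and a tool call to move; the robot and the scene stay as the last step left them, time stands still between calls to the robot, and variables do not carry over. Pictures are saved under pics/ and viewed, and the job is handed in when it is done.

Besides the shell and the picture viewer there is one more tool, called after ">>>" as a command line: name --argument value ..., lists and objects as JSON in quotes. step_arm: Moves the arm, as the interface text tells. Its arguments: {"type":"object","properties":{"deltas":{"type":"array"}},"required":["deltas"]}

```bash
mkdir -p pics; ls; python3 - <<'E'
from cell import ctrl
import cv2,numpy as np
s=ctrl.read_state();print(s);print(ctrl.finger_overhang)
for n in("top","side"):
    p,d=ctrl.get_image(n);cv2.imwrite(f"pics/{n}0.png",p[:,:,::-1]);np.savez(f"{n}0.npz",p=p,d=d);print(n,ctrl.camera_info(n))
E
```

```text
pics
{'clock': 0.0, 'qpos': array([-1.40083354,  0.62936045,  0.03842845,  1.51836797, -0.02698617,
        0.99626041, -0.01998888]), 'qd': array([ 0.00013903,  0.00111819, -0.00078445, -0.00102029,  0.00015077,
        0.00095737,  0.00021491]), 'tau': array([ 2.21580317e-04, -5.63388956e+01,  1.22586932e+00, -1.93439215e+01,
        1.09137470e-02,  1.06904531e-02,  8.34723490e-08]), 'eef_pos': array([151.65798125, 631.44432355, 238.3795357 ]), 'tool_rot': array([-3.13971438e+00,  2.89737013e-05,  2.90585946e+00]), 'force': array([0.19861836, 0.80438192, 0.18520092]), 'torque': array([-0.04998245,  0.0126442 ,  0.01395051]), 'width': 85.34877034560347}
8.0
top {'intrinsics': array([[531.41240619,   0.        , 316.57893209],
       [  0.        , 531.41240619, 235.26446891],
       [  0.        ,   0.        ,   1.        ]]), 'distortion': array([0.05094351, 0.        , 0.        , 0.        , 0.        ]), 'rvec': array([ 2.08793126, -2.11806607,  0.24492713]), 'tvec': array([ 23.29872223, 453.75914282, 989.88470537])}
side {'intrinsics': array([[525.27703919,   0.        , 318.98431269],
       [  0.        , 525.27703919, 232.45981179],
       [  0.        ,   0.        ,   1.        ]]), 'distortion': array([0.04319722, 0.        , 0.        , 0.        , 0.        ]), 'rvec': array([ 2.17505526, -0.28266332,  0.14442113]), 'tvec': array([-450.91422091,  134.28968603, 1136.15048474])}
```

View pics/top0.png

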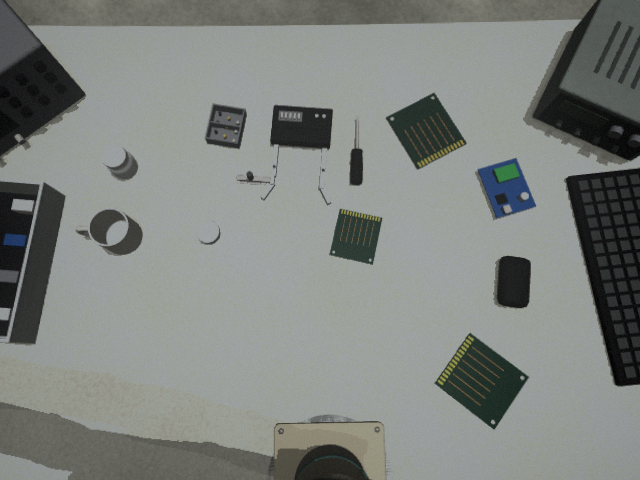

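View pics/side0.png

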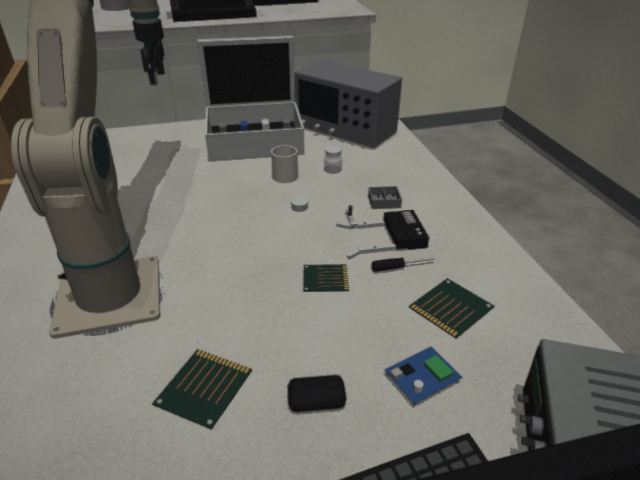

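The top view shows the smallest board at about (356,236), contacts up. The bay block is at (302,126), the rails run at columns 278 and 325, and the bolt knob is at about (250,176). Next I measure these points.

```bash
cat > h.py <<'E'
import cv2,numpy as np
from cell import ctrl
def cam(n):
    c=ctrl.camera_info(n);R=cv2.Rodrigues(c["rvec"])[0];return c["intrinsics"],c["distortion"],R,np.array(c["tvec"]).ravel()
def ray(n,uv):
    K,D,R,t=cam(n);u=cv2.undistortPoints(np.float64(uv).reshape(-1,1,2),K,D).reshape(-1,2)
    d=np.c_[u,np.ones(len(u))]@R;return -R.T@t,d
def onz(n,uv,z):
    c,d=ray(n,uv);return c+d*((z-c[2])/d[:,2])[:,None]
def tri(uvt,uvs):
    c1,d1=ray("top",uvt);c2,d2=ray("side",uvs);out=[]
    for a,b in zip(d1,d2):
        a=a/np.linalg.norm(a);b=b/np.linalg.norm(b)
        A=np.c_[a,-b];s=np.linalg.lstsq(A,c2-c1,rcond=None)[0]
        p,q=c1+s[0]*a,c2+s[1]*b;out.append(np.r_[(p+q)/2,np.linalg.norm(p-q)])
    return np.array(out)
def proj(n,P):
    c=ctrl.camera_info(n);return cv2.projectPoints(np.float64(P).reshape(-1,1,3),c["rvec"],c["tvec"],c["intrinsics"],c["distortion"])[0].reshape(-1,2)
def board(n,p,roi):
    x0,y0,x1,y1=roi;h=cv2.cvtColor(p,cv2.COLOR_RGB2HSV)
    m=np.zeros(p.shape[:2],np.uint8)
    sat=(h[...,1]>70)
    m[y0:y1,x0:x1]=(sat*255).astype(np.uint8)[y0:y1,x0:x1]
    m=cv2.morphologyEx(m,cv2.MORPH_CLOSE,np.ones((5,5)))
    cs=cv2.findContours(m,0,2)[0];c=max(cs,key=cv2.contourArea)
    return m,c
def save(name,p,roi,s):
    x0,y0,x1,y1=roi;cv2.imwrite(name,cv2.resize(p[y0:y1,x0:x1,::-1],None,fx=s,fy=s,interpolation=cv2.INTER_CUBIC))
E
python3 - <<'E'
from h import *
p=np.load("top0.npz")["p"];q=np.load("side0.npz")["p"]
save("pics/topz.png",p,(230,90,390,210),5)
save("pics/sidez.png",q,(290,180,440,300),5)
for n,im,roi in(("top",p,(320,195,395,275)),("side",q,(295,255,356,300))):
    m,c=board(n,im,roi)
    W=onz(n,c.reshape(-1,2).astype(float),3)[:,:2]
    r=cv2.minAreaRect(W.astype(np.float32));print(n,cv2.contourArea(c),r,cv2.boxPoints(r))
E
```

```text
top 321.5 ((487.3066711425781, -69.45596313476562), (83.71612548828125, 49.6786003112793), 76.15070343017578) [[ 453.16995  -104.1514  ]
 [ 501.40433  -116.04291 ]
 [ 521.44336   -34.76053 ]
 [ 473.209     -22.869019]]
side 961.0 ((464.15313720703125, -67.43293762207031), (84.07947540283203, 97.31167602539062), 77.90459442138672) [[ 407.76843   -98.34404 ]
 [ 502.9198   -118.73474 ]
 [ 520.53784   -36.521835]
 [ 425.38647   -16.131134]]
```

```bash
sleep 1
```

```text
(no output)
```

View pics/topz.png

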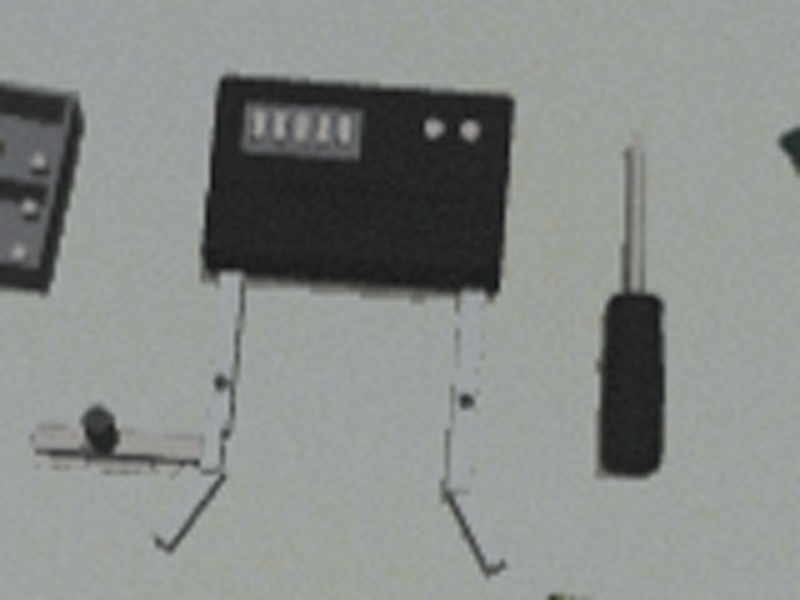

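View pics/sidez.png

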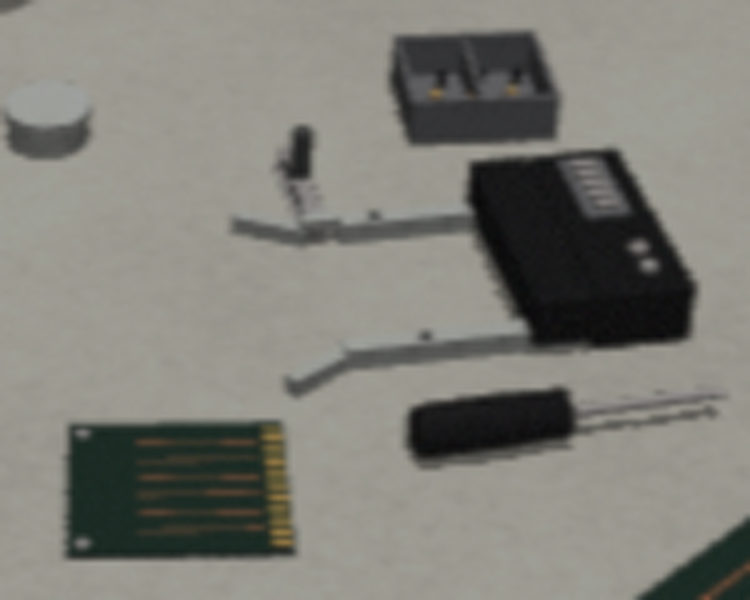

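```bash
cat >> h.py <<'E'
def sub(n,im,roi,z,thr):
    "min-area rect of dark/coloured region; upsampled for subpixel edge"
    x0,y0,x1,y1=roi;S=8
    g=im[...,2].astype(np.float32)  # blue: green & brass both low
    g=cv2.resize(g[y0:y1,x0:x1],None,fx=S,fy=S,interpolation=cv2.INTER_CUBIC)
    m=(g<thr).astype(np.uint8);m=cv2.morphologyEx(m,cv2.MORPH_CLOSE,np.ones((17,17)))
    c=max(cv2.findContours(m,0,2)[0],key=cv2.contourArea).reshape(-1,2)
    uv=(c+.5)/S-.5+[x0,y0]
    W=onz(n,uv,z)[:,:2];r=cv2.minAreaRect(W.astype(np.float32));return r,cv2.boxPoints(r),uv
E
python3 - <<'E'
from h import *
p=np.load("top0.npz")["p"];q=np.load("side0.npz")["p"]
print(p[190:280:4,356,:].tolist())
for n,im,roi in(("top",p,(320,195,395,275)),("side",q,(295,255,356,300))):
  for thr in (100,120):
    r,b,_=sub(n,im,roi,3,thr);print(n,thr,r,b.tolist())
E
```

```text
[[159, 162, 159], [158, 164, 159], [158, 163, 162], [157, 163, 159], [158, 164, 159], [157, 162, 155], [150, 146, 76], [67, 69, 58], [64, 70, 59], [54, 61, 54], [42, 55, 50], [45, 58, 53], [42, 56, 50], [43, 57, 50], [42, 56, 52], [47, 60, 56], [47, 61, 54], [46, 61, 54], [155, 161, 151], [156, 161, 160], [158, 163, 157], [156, 162, 153], [158, 164, 159]]
top 100 ((462.813720703125, -63.38779067993164), (91.35448455810547, 101.55081939697266), 76.52885437011719) [[402.79449462890625, -95.97991943359375], [501.5513610839844, -119.63674926757812], [522.8329467773438, -30.79566192626953], [424.0760803222656, -7.138832092285156]]
top 120 ((462.8661193847656, -63.439292907714844), (92.32331848144531, 102.71778106689453), 76.40095520019531) [[402.0932922363281, -96.23100280761719], [501.9313659667969, -120.38261413574219], [523.638916015625, -30.6475830078125], [423.8008728027344, -6.4959716796875]]
side 100 ((462.67022705078125, -66.557373046875), (94.99105072021484, 100.99363708496094), 76.6306381225586) [[402.55963134765625, -101.08949279785156], [500.8162841796875, -124.4420166015625], [522.7808227539062, -32.02525329589844], [424.524169921875, -8.6727294921875]]
side 120 ((462.8854675292969, -66.37905883789062), (97.20620727539062, 103.53704071044922), 76.0866928100586) [[400.9490051269531, -101.10826110839844], [501.4483337402344, -126.00410461425781], [524.8218994140625, -31.649856567382812], [424.3226013183594, -6.7540130615234375]]
```

```bash
python3 - <<'E'
from h import *
T=lambda a:[((x+.5)/5-.5+230,(y+.5)/5-.5+90) for x,y in a]
S=lambda a:[((x+.5)/5-.5+290,(y+.5)/5-.5+180) for x,y in a]
np.set_printoptions(precision=1,suppress=True)
p=np.load("top0.npz")["p"]
r,b,_=sub("top",p,(262,95,340,160),34,100);print("block",r,b)
blk=onz("top",T([(222,75),(514,96),(495,292),(205,275)]),34)
print(blk, np.linalg.norm(np.diff(blk,axis=0),axis=1))
print("tri block rear-left, rear-right, front-right?",tri(T([(222,75),(514,96),(205,275)]),S([(618,152),(692,285),(472,165)])))
print("rail in L",onz("top",T([(242,290),(224,470)]),12),"R",onz("top",T([(460,292),(447,490)]),12))
print("flare ends",onz("top",T([(168,548),(490,573)]),5))
print("tri rail-flare corner (mid) ",tri(T([(222,470),(447,490)]),S([(305,233),(345,352)])))
print("knob tri",tri(T([(97,414)]),S([(302,130)])))
print("knob z38",onz("top",T([(97,414)]),38), onz("side",S([(302,130)]),38))
E
python3 - <<'E'
import sys;sys.path.insert(0,'.')
from h import *
p=np.load("top0.npz")["p"]
save("pics/topz2.png",p,(230,140,340,210),7)
E
```

```text
block ((684.422119140625, 46.160369873046875), (125.8503189086914, 106.12749481201172), 84.91276550292969) [[626.  -11.8]
 [731.7 -21.2]
 [742.9 104.1]
 [637.1 113.5]]
[[741.9 102.2  34. ]
 [730.8 -20.6  34. ]
 [643.2 -10.9  34. ]
 [652.3 109.1  34. ]] [123.3  88.1 120.4]
tri block rear-left, rear-right, front-right? [[744.3 102.6  29.3   0. ]
 [729.9 -20.5  34.    1.7]
 [661.  109.   28.6  12.1]]
rail in L [[654.6  95.3  12. ]
 [574.9 102.7  12. ]] R [[652.5   3.2  12. ]
 [564.9  10.   12. ]]
flare ends [[543.4 126.4   5. ]
 [530.8  -7.4   5. ]]
tri rail-flare corner (mid)  [[576.6 103.9   7.5   0.4]
 [567.5   9.9   2.9   0.7]]
knob tri [[590.2 152.6  37.5   1.4]]
knob z38 [[590.7 152.5  38. ]] [[589.2 151.6  38. ]]
```

View pics/topz2.png

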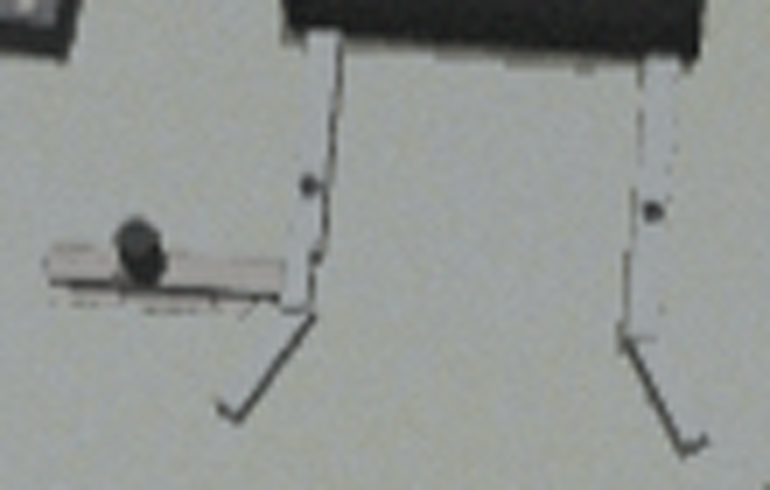

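>>> step_arm --deltas '[[[0.47,7,-30,0,0,0,0],[0.47,7,-30,0,0,0,0],[0.47,7,-30,0,0,0,0],[0.47,7,-30,0,0,0,0],[0.47,7,-30,0,0,0,0],[0.47,7,-30,0,0,0,0],[0.47,7,-30,0,0,0,0],[0.47,21,-28,0,0,0,0],[0.47,21,-28,0,0,0,0],[0.47,21,-28,0,0,0,0]]]'

```text
clock: 0.93
eef_pos: [264.1, 336.5, 239.3]
tool_rot: [-3.141, -0.0, 2.907]
force: [1.0, 1.0, 0.1]
width: 40.3
```

```bash
python3 - <<'E'
from h import *
np.set_printoptions(precision=1,suppress=True)
s=ctrl.read_state();print(s['eef_pos'],s['tool_rot'],s['force'],s['width'])
o=np.array([687.2,46.2]);ux=np.array([.9962,-.0872]);uy=np.array([.0872,.9962])
T=lambda a:[((x+.5)/7-.5+230,(y+.5)/7-.5+140) for x,y in a]
def loc(P): d=P[:,:2]-o;return np.c_[d@ux,d@uy]
print("bar left end, strap outer/inner", loc(onz("top",T([(48,265),(285,275)]),10)))
print("flare tips outer", onz("top",T([(238,420),(220,403),(683,455),(706,440)]),0))
print("hook heights tri?")
print("tin",onz("top",[(208,233)],22))
E
```

```text
[264.1 336.5 239.3] [-3.1 -0.   2.9] [1.  1.  0.1] 40.331312605149186
bar left end, strap outer/inner [[-108.6  126.9]
 [-106.5   56.2]]
flare tips outer [[544.2 126.1   0. ]
 [549.5 131.6   0. ]
 [531.5  -6.5   0. ]
 [536.  -13.5   0. ]]
hook heights tri?
tin [[468.7 235.2  22. ]]
```

>>> step_arm --deltas '[[[0.47,21,-28,0,0,0,0],[0.47,21,-28,0,0,0,0],[0.47,21,-28,0,0,0,0],[0.47,17,-31,0,0,0,0],[0.47,17,-31,0,0,0,0],[0.47,17,-31,0,0,0,0],[0.47,17,-31,0,0.0117,0.0486,0],[0.47,17,-31,-10,0.0117,0.0486,0],[0.47,6,-31,-20,0.0117,0.0486,0],[0.47,6,-31,-20,0.0117,0.0486,0]]]'

```text
clock: 1.77
eef_pos: [425.2, 35.5, 189.1]
tool_rot: [3.14, -0.2, 2.906]
force: [1.1, 0.4, -0.0]
width: 40.0
```

>>> step_arm --deltas '[[[0.47,6,-31,-20,0,0,0],[0.47,6,-31,-20,0,0,0],[0.47,6,-31,-20,0,0,0],[0.47,0,0,-20,0,0,0],[0.47,0,0,-15,0,0,0],[0.47,0,0,0,0,0,0]]]'

```text
clock: 2.27
eef_pos: [439.9, -56.4, 91.9]
tool_rot: [-3.141, -0.205, 2.904]
force: [0.1, -0.1, 0.1]
width: 40.3
```

>>> step_arm --deltas '[[[0.47,2.5,-2.5,-25,0,0,0],[0.47,0,0,-25,0,0,0],[0.47,0,0,-17,0,0,0],[0.47,0,0,0,0,0,0],[0.47,0,0,0,0,0,0]]]'

```text
clock: 2.68
eef_pos: [444.0, -58.1, 27.6]
tool_rot: [3.141, -0.201, 2.906]
force: [-0.4, -0.6, -0.0]
width: 40.2
```

```bash
python3 - <<'E'
from h import *
for n,roi in(("top",(280,130,440,290)),("side",(240,180,400,300))):
    p,d=ctrl.get_image(n);save(f"pics/{n}1.png",p,roi,3.7 if n=="top" else 5)
E
```

```text
(no output)
```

View pics/side1.png

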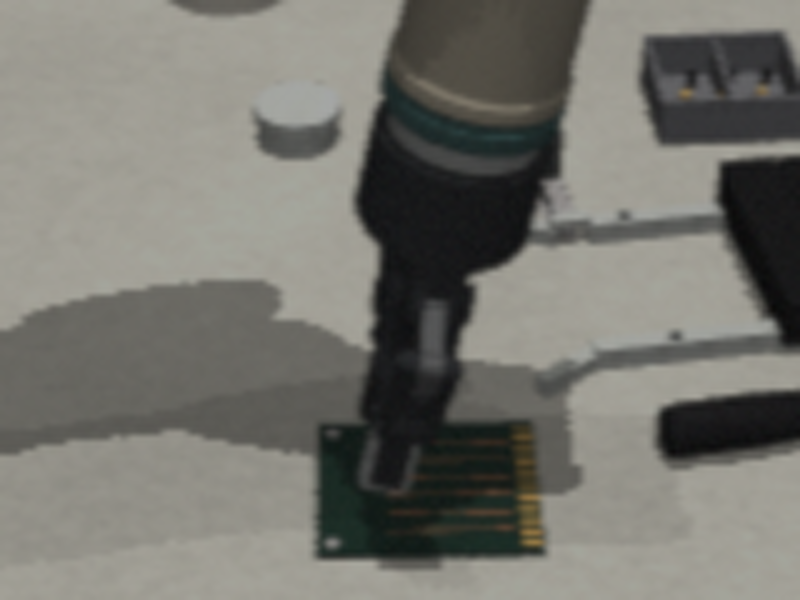

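View pics/top1.png

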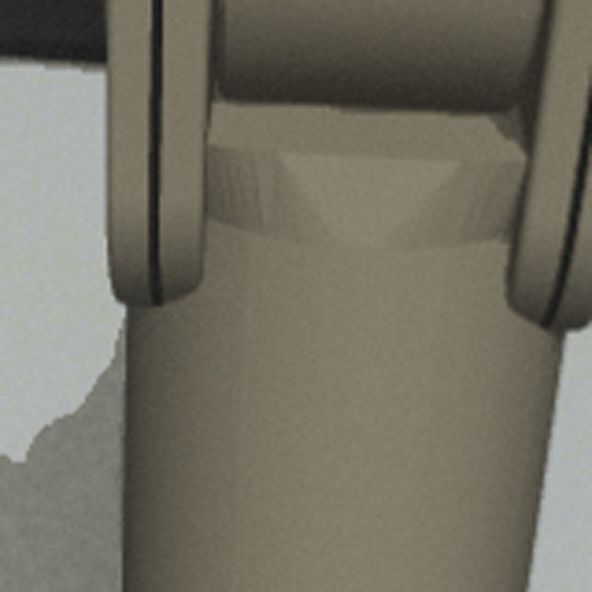

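The side view shows the fingertips just over the board at zoom (390,490), leaning forward as planned. The arm hides the board in the top view. I'll go down gently.

>>> step_arm --deltas '[[[0.47,0,0,-6,0,0,0],[0.47,0,0,-5,0,0,0],[0.47,0,0,0,0,0,0],[0.47,0,0,0,0,0,0]]]'

```text
clock: 3.12
eef_pos: [444.3, -58.5, 16.4]
tool_rot: [3.142, -0.2, 2.906]
force: [-0.4, 0.2, 0.3]
width: 40.2
```

>>> step_arm --deltas '[[[0.47,0,0,-1,0,0,0],[0.47,0,0,-1,0,0,0],[0.47,0,0,0,0,0,0],[0.47,0,0,0,0,0,0]]]'

```text
clock: 3.45
eef_pos: [444.3, -58.5, 14.3]
tool_rot: [3.142, -0.2, 2.906]
force: [0.8, -0.1, 0.1]
width: 40.3
```

>>> step_arm --deltas '[[[0.47,0,0,-0.5,0,0,0],[0.47,0,0,-0.5,0,0,0],[0.47,0,0,0,0,0,0]]]'

```text
clock: 3.7
eef_pos: [444.3, -58.5, 13.3]
tool_rot: [3.142, -0.2, 2.906]
force: [-0.1, 0.8, -0.3]
width: 40.4
```

>>> step_arm --deltas '[[[0.47,0,0,-0.5,0,0,0],[0.47,0,0,0,0,0,0],[0.47,0,0,0,0,0,0]]]'

```text
clock: 3.95
eef_pos: [444.3, -58.4, 12.8]
tool_rot: [3.141, -0.2, 2.906]
force: [0.5, -0.1, -0.6]
width: 40.4
```

>>> step_arm --deltas '[[[0.47,0,0,-0.5,0,0,0],[0.47,0,0,0,0,0,0],[0.47,0,0,0,0,0,0]]]'

```text
clock: 4.2
eef_pos: [444.3, -58.5, 12.3]
tool_rot: [3.142, -0.2, 2.906]
force: [0.3, -0.1, -0.5]
width: 39.9
```

>>> step_arm --deltas '[[[0.47,0,0,-0.5,0,0,0],[0.47,0,0,0,0,0,0],[0.47,0,0,0,0,0,0]]]'

```text
clock: 4.45
eef_pos: [444.3, -58.5, 11.8]
tool_rot: [3.142, -0.2, 2.906]
force: [-0.7, -0.2, -0.9]
width: 40.2
```

>>> step_arm --deltas '[[[0.47,0,0,-0.5,0,0,0],[0.47,0,0,0,0,0,0],[0.47,0,0,0,0,0,0]]]'

```text
clock: 4.7
eef_pos: [444.3, -58.5, 11.3]
tool_rot: [3.142, -0.2, 2.906]
force: [-0.3, 0.4, 1.1]
width: 40.4
```

>>> step_arm --deltas '[[[0.47,0,0,-0.5,0,0,0],[0.47,0,0,0,0,0,0],[0.47,0,0,0,0,0,0]]]'

```text
clock: 4.95
eef_pos: [444.4, -58.5, 10.9]
tool_rot: [3.141, -0.2, 2.906]
force: [0.2, -0.8, 0.9]
width: 40.3
```

>>> step_arm --deltas '[[[0.47,0,0,-0.4,0,0,0],[0.47,0,0,0,0,0,0],[0.47,0,0,0,0,0,0]]]'

```text
clock: 5.2
eef_pos: [444.4, -58.5, 10.8]
tool_rot: [3.141, -0.2, 2.906]
force: [-1.2, 0.5, 4.8]
width: 40.2
```

>>> step_arm --deltas '[[[0.47,0,0,-0.4,0,0,0],[0.47,0,0,0,0,0,0],[0.47,0,0,0,0,0,0]]]'

```text
clock: 5.45
eef_pos: [444.4, -58.5, 10.7]
tool_rot: [3.141, -0.2, 2.906]
force: [-0.2, 0.9, 9.0]
width: 40.3
```

>>> step_arm --deltas '[[[0.47,-0.5,1,0,0,0,0],[0.47,-1,2,0,0,0,0],[0.47,-1,3,0,0,0,0],[0.47,-1,3,0,0,0,0]]]'

```text
clock: 5.78
eef_pos: [442.1, -51.0, 10.7]
tool_rot: [-3.14, -0.197, 2.904]
force: [1.3, -3.4, 7.4]
width: 40.2
```

>>> step_arm --deltas '[[[0.47,-1,3,0,0,0,0],[0.47,-1,3,0,0,0,0],[0.47,-1,3,0,0,0,0],[0.47,-1,3,0,0,0,0],[0.47,-1,3,0,0,0,0],[0.47,-1,3,0,0,0,0]]]'

```text
clock: 6.28
eef_pos: [436.2, -32.8, 10.7]
tool_rot: [-3.141, -0.197, 2.904]
force: [1.8, -3.2, 7.8]
width: 40.1
```

```bash
cat > look.py <<'E'
import sys
from h import *
n=sys.argv[1];tag=sys.argv[2];roi=tuple(map(int,sys.argv[3].split(',')))
p,d=ctrl.get_image(n);np.savez(f"{n}{tag}.npz",p=p,d=d)
s=min(780/(roi[2]-roi[0]),590/(roi[3]-roi[1]));save(f"pics/{n}{tag}.png",p,roi,s)
st=ctrl.read_state();print("scale",s,st['clock'],st['eef_pos'].round(1),st['force'].round(1))
E
python3 look.py side 2 240,200,400,320
```

```text
scale 4.875 6.3333 [435.8 -32.   10.6] [ 1.3 -2.6  8.9]
```

View pics/side2.png

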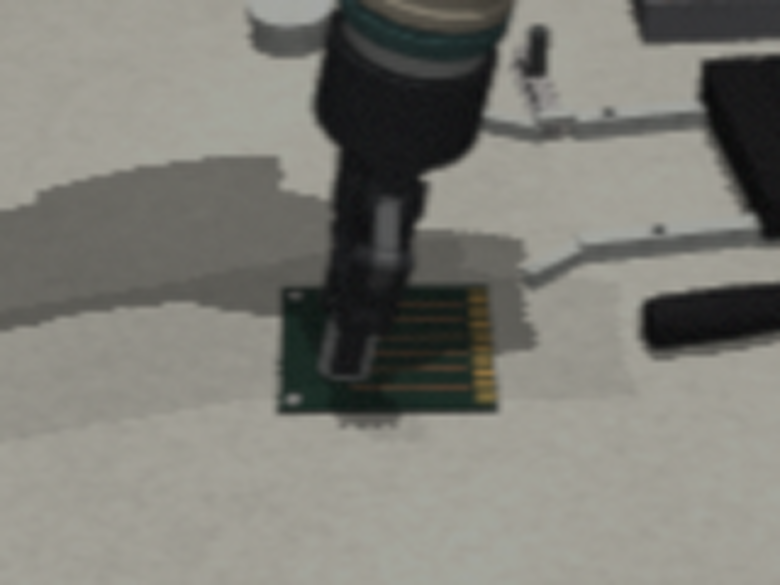

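>>> step_arm --deltas '[[[0.47,-0.1,2,0,0,0,0.006],[0.47,-0.1,3,0,0,0,0.006],[0.47,-0.1,4,0,0,0,0.006],[0.47,-0.1,4,0,0,0,0.006],[0.47,-0.1,4,0,0,0,0.006],[0.47,-0.1,4,0,0,0,0.006]]]'

```text
clock: 6.83
eef_pos: [434.8, -11.8, 10.6]
tool_rot: [-3.14, -0.198, 2.94]
force: [0.4, -4.3, 8.6]
width: 40.2
```

>>> step_arm --deltas '[[[0.47,-0.1,4,0,0,0,0.006],[0.47,-0.1,4,0,0,0,0.006],[0.47,-0.1,4,0,0,0,0.006],[0.47,-0.1,4,0,0,0,0.006],[0.47,-0.1,4,0,0,0,0.006],[0.47,-0.1,4,0,0,0,0.006],[0.47,-0.1,4,0,0,0,0.006],[0.47,-0.1,4,0,0,0,0.006]]]'

```text
clock: 7.5
eef_pos: [433.9, 20.3, 10.7]
tool_rot: [-3.14, -0.199, 2.988]
force: [-0.2, -3.8, 9.1]
width: 39.9
```

>>> step_arm --deltas '[[[0.47,-0.1,4,0,0,0,0.006],[0.47,-0.1,4,0,0,0,0.006],[0.47,-0.1,4,0,0,0,0.006],[0.47,-0.1,4,0,0,0,0.006],[0.47,-0.1,4,0,0,0,0.006],[0.47,-0.1,4,0,0,0,0.006],[0.47,-0.1,4,0,0,0,0.006],[0.47,-0.1,4,0,0,0,0.006]]]'

```text
clock: 8.17
eef_pos: [433.0, 52.3, 10.6]
tool_rot: [-3.14, -0.199, 3.036]
force: [-0.6, -3.9, 8.4]
width: 40.2
```

>>> step_arm --deltas '[[[0.47,-0.1,4,0,0,0,0.006],[0.47,-0.1,4,0,0,0,0.006],[0.47,0,3,0,0,0,0.004],[0.47,0,2,0,0,0,0],[0.47,0,0,0,0,0,0],[0.47,0,0,0,0,0,0]]]'

```text
clock: 8.67
eef_pos: [432.7, 65.8, 10.6]
tool_rot: [-3.141, -0.199, 3.053]
force: [0.3, -1.8, 8.3]
width: 40.3
```

```bash
python3 look.py side 3 250,180,410,300; python3 look.py top 3 230,90,390,210
```

```text
scale 4.875 8.7167 [432.7  65.8  10.7] [ 0.6 -1.6  9.4]
scale 4.875 8.7667 [432.7  65.8  10.6] [-0.3 -2.7  8.4]
```

View pics/side3.png

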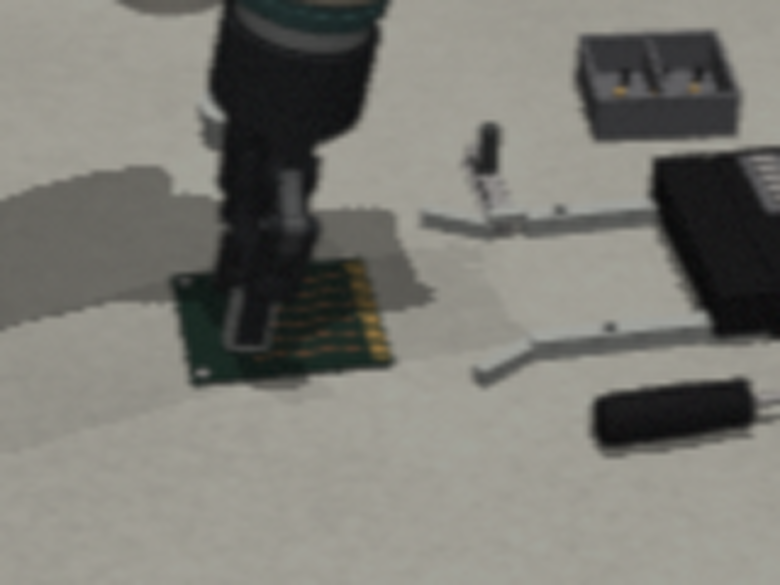

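View pics/top3.png

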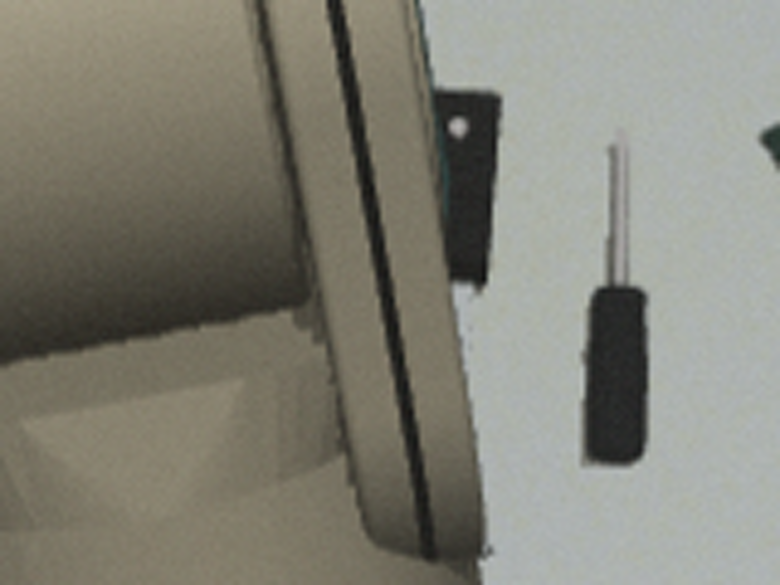

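```bash
python3 - <<'E'
from h import *
np.set_printoptions(precision=1,suppress=True)
o=np.array([687.2,46.2]);ux=np.array([.9962,-.0872]);uy=np.array([.0872,.9962])
def loc(P): d=P[:,:2]-o;return np.c_[d@ux,d@uy]
S=lambda a,s,x,y:[((u+.5)/s-.5+x,(v+.5)/s-.5+y) for u,v in a]
# initial: zoom5 roi 290,180 : FL, FR, RR, RL (top face)
W=onz("side",S([(280,423),(294,552),(68,553),(71,424)],5,290,180),3);print(W,W.mean(0))
W=onz("side",S([(361,259),(392,361),(194,380),(173,276)],4.875,250,180),3);print(loc(W),loc(W).mean(0))
e=loc(W);print("yaw rel",np.degrees(np.arctan2((e[1]-e[2])[1],(e[1]-e[2])[0])),np.degrees(np.arctan2((e[0]-e[3])[1],(e[0]-e[3])[0])))
# bay inner rail features by side camera: right rail near flare corner top z12, L ditto; flare tips
R=onz("side",S([(535,345),(712,320)],4.875,250,180),12);print("R rail inner top",loc(R))
print("R rail foot outer",loc(onz("side",S([(540,360),(712,335)],4.875,250,180),0)))
L=onz("side",S([(497,237),(655,223)],4.875,250,180),0);print("L rail inner foot",loc(L))
E
python3 - <<'E'
import sys;sys.path.insert(0,'.')
from h import *
p=np.load("side3.npz")["p"];save("pics/s3a.png",p,(280,225,335,262),14)
save("pics/s3b.png",p,(330,210,400,262),11)
E
```

```text
[[ 521.1  -34.     3. ]
 [ 500.6 -120.8    3. ]
 [ 405.5  -96.3    3. ]
 [ 427.4  -10.     3. ]] [463.6 -65.3   3. ]
[[-186.3   37.7]
 [-186.6  -49.2]
 [-283.6  -47.5]
 [-283.4   39.4]] [-235.    -4.9]
yaw rel -0.9794927805785242 -1.0088776836589248
R rail inner top [[-118.1  -60. ]
 [ -27.8  -55.1]]
R rail foot outer [[-114.4  -56.9]
 [ -25.7  -51.8]]
L rail inner foot [[-112.    49.2]
 [ -27.3   47.5]]
```

View pics/s3a.png

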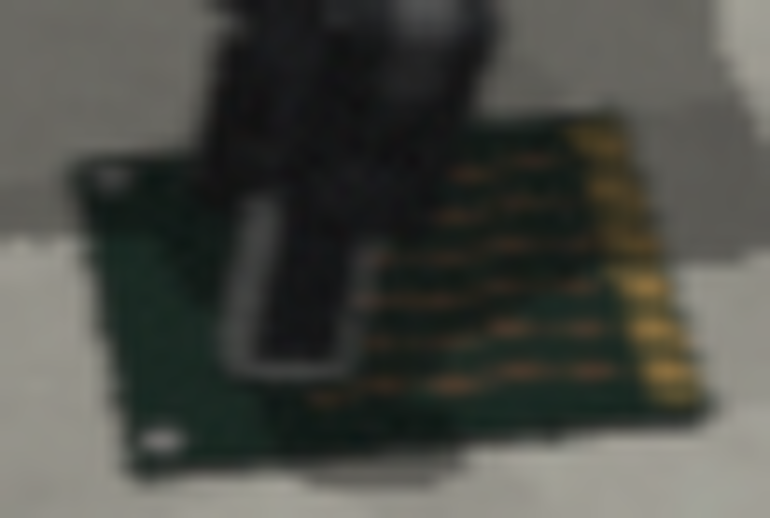

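View pics/s3b.png

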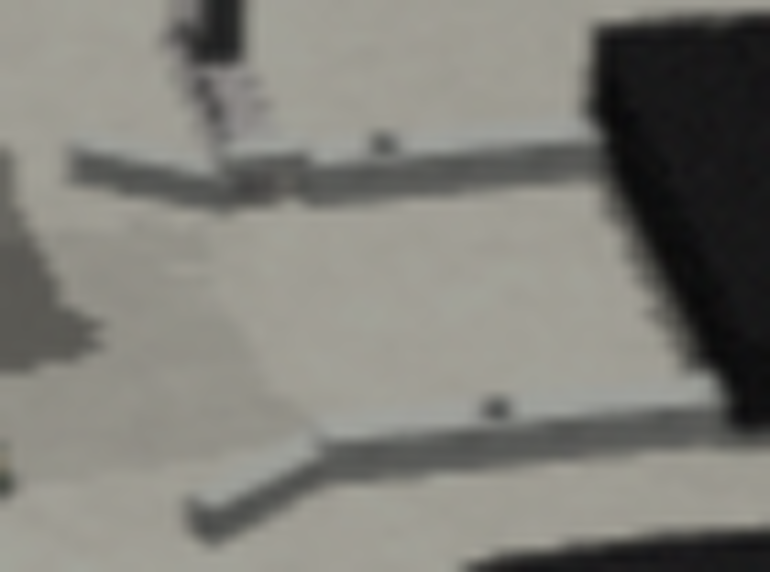

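>>> step_arm --deltas '[[[0.47,1,0,0,0,0,0],[0.47,3,0,0,0,0,0],[0.47,4,0,0,0,0,0],[0.47,4,0,0,0,0,0],[0.47,4,0,0,0,0,0],[0.47,4,0,0,0,0,0]]]'

```text
clock: 9.27
eef_pos: [449.6, 66.5, 10.7]
tool_rot: [-3.141, -0.206, 3.054]
force: [-3.8, -0.2, 10.7]
width: 39.9
```

>>> step_arm --deltas '[[[0.47,4,0,0,0,0,0],[0.47,4,0,0,0,0,0],[0.47,4,0,0,0,0,0],[0.47,3,0,0,0,0,0],[0.47,0,0,0,0,0,0]]]'

```text
clock: 9.68
eef_pos: [465.6, 66.6, 10.7]
tool_rot: [-3.141, -0.204, 3.054]
force: [-3.5, -0.3, 10.5]
width: 39.9
```

```bash
python3 look.py side 4 285,205,395,275;python3 look.py top 4 230,90,390,210
```

```text
scale 7.090909090909091 9.7333 [465.7  66.6  10.7] [-3.6  0.2  9.8]
scale 4.875 9.7833 [465.6  66.6  10.7] [-3.3  0.3  9.2]
```

View pics/side4.png

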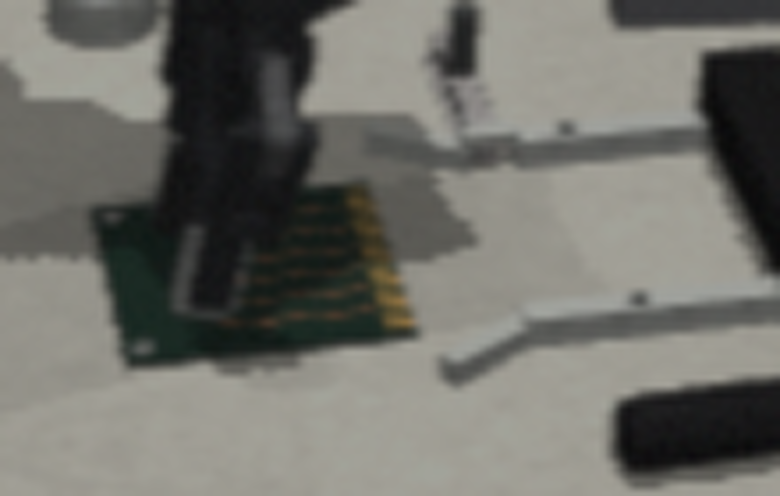

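View pics/top4.png

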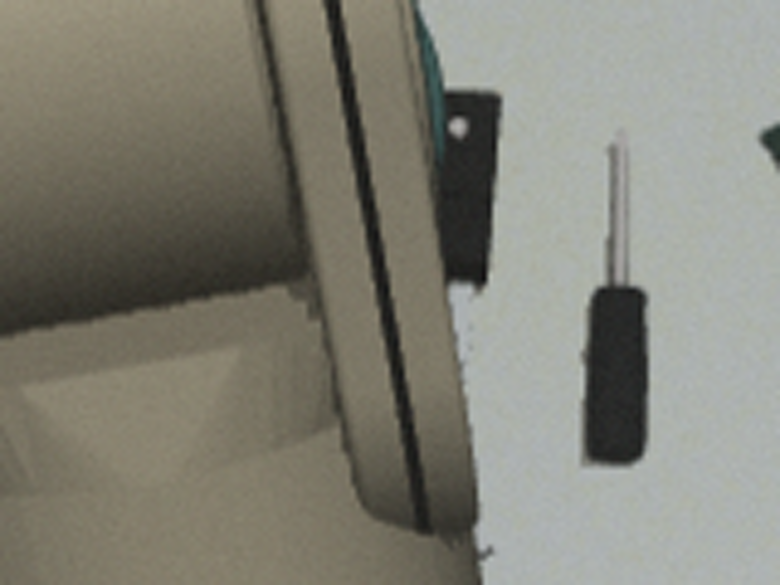

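>>> step_arm --deltas '[[[0.47,2,-0.2,0,0,0,0],[0.47,4,-0.4,0,0,0,0],[0.47,4,-0.4,0,0,0,0],[0.47,4,-0.4,0,0,0,0],[0.47,4,-0.4,0,0,0,0],[0.47,4,-0.4,0,0,0,0]]]'

```text
clock: 10.28
eef_pos: [486.9, 64.6, 10.7]
tool_rot: [3.142, -0.206, 3.054]
force: [-4.1, 0.2, 10.1]
width: 40.0
```

>>> step_arm --deltas '[[[0.47,4,-0.4,0,0,0,0],[0.47,4,-0.4,0,0,0,0],[0.47,2,-0.2,0,0,0,0],[0.47,0,0,0,0,0,0]]]'

```text
clock: 10.62
eef_pos: [497.8, 63.5, 10.7]
tool_rot: [3.141, -0.204, 3.054]
force: [-2.9, 0.4, 9.5]
width: 39.8
```

```bash
python3 look.py side 5 295,205,395,275
```

```text
scale 7.8 10.6667 [497.7  63.5  10.7] [-3.1  0.4  9.4]
```

View pics/side5.png

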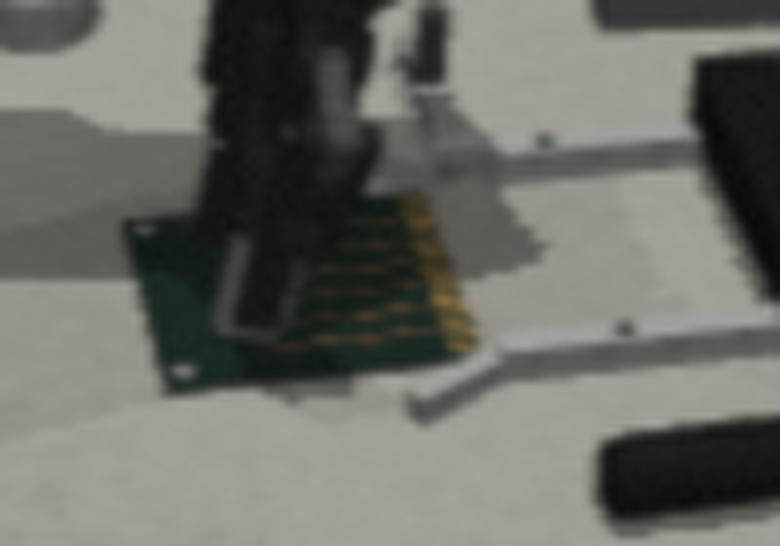

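>>> step_arm --deltas '[[[0.47,2,0.1,0,0,0,0],[0.47,3,0.1,0,0,0,0],[0.47,3,0.1,0,0,0,0],[0.47,3,0.1,0,0,0,0],[0.47,1,0,0,0,0,0],[0.47,0,0,0,0,0,0]]]'

```text
clock: 11.17
eef_pos: [509.6, 63.8, 10.7]
tool_rot: [-3.142, -0.204, 3.054]
force: [-3.8, -0.8, 9.9]
width: 39.7
```

```bash
python3 look.py side 6 305,205,395,265
```

```text
scale 8.666666666666666 11.2167 [509.6  63.8  10.7] [-3.   0.7  9.3]
```

View pics/side6.png

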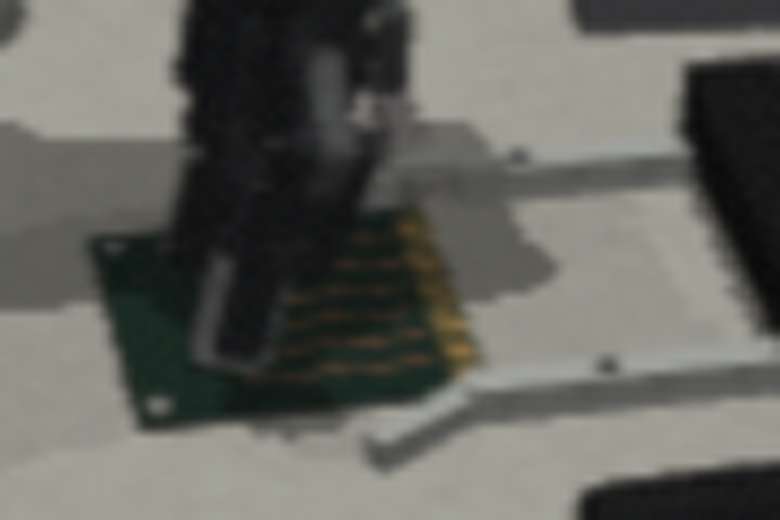

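>>> step_arm --deltas '[[[0.47,2,-0.2,0,0,0,0],[0.47,3,-0.25,0,0,0,0],[0.47,3,-0.25,0,0,0,0],[0.47,3,-0.25,0,0,0,0],[0.47,3,-0.25,0,0,0,0]]]'

```text
clock: 11.63
eef_pos: [523.1, 62.8, 10.7]
tool_rot: [3.142, -0.205, 3.054]
force: [-4.6, -0.3, 9.5]
width: 39.9
```

>>> step_arm --deltas '[[[0.47,3,-0.25,0,0,0,0],[0.47,3,-0.25,0,0,0,0],[0.47,3,-0.25,0,0,0,0],[0.47,3,-0.25,0,0,0,0],[0.47,3,-0.25,0,0,0,0]]]'

```text
clock: 12.05
eef_pos: [538.3, 61.5, 10.7]
tool_rot: [3.141, -0.205, 3.054]
force: [-3.9, 0.7, 10.1]
width: 40.4
```

```bash
python3 look.py side 7 315,200,405,265
```

```text
scale 8.666666666666666 12.1 [539.1  61.4  10.7] [-3.5  0.3  9.2]
```

View pics/side7.png

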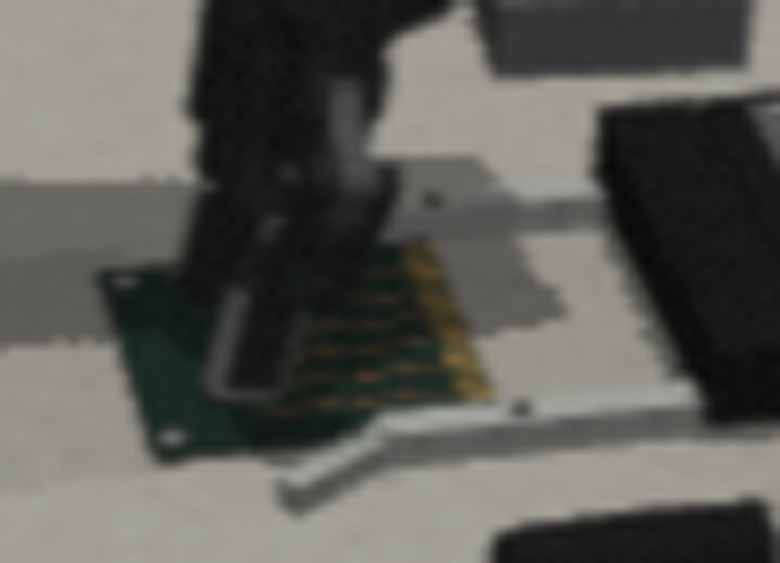

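>>> step_arm --deltas '[[[0.47,3,-0.25,0,0,0,0],[0.47,3,-0.25,0,0,0,0],[0.47,3,-0.25,0,0,0,0],[0.47,3,-0.25,0,0,0,0],[0.47,3,-0.25,0,0,0,0],[0.47,3,-0.25,0,0,0,0]]]'

```text
clock: 12.6
eef_pos: [556.4, 60.0, 10.7]
tool_rot: [3.141, -0.205, 3.054]
force: [-4.5, -0.3, 8.9]
width: 40.3
```

>>> step_arm --deltas '[[[0.47,3,-0.25,0,0,0,0],[0.47,3,-0.25,0,0,0,0],[0.47,3,-0.25,0,0,0,0],[0.47,3,-0.25,0,0,0,0],[0.47,3,-0.25,0,0,0,0],[0.47,3,-0.25,0,0,0,0]]]'

```text
clock: 13.1
eef_pos: [574.4, 58.5, 10.7]
tool_rot: [3.142, -0.205, 3.054]
force: [-4.3, -0.2, 8.7]
width: 39.7
```

>>> step_arm --deltas '[[[0.47,3,-0.25,0,0,0,0],[0.47,3,-0.25,0,0,0,0],[0.47,3,-0.25,0,0,0,0],[0.47,3,-0.25,0,0,0,0],[0.47,3,-0.25,0,0,0,0],[0.47,3,-0.25,0,0,0,0]]]'

```text
clock: 13.6
eef_pos: [592.4, 56.8, 10.7]
tool_rot: [-3.141, -0.205, 3.054]
force: [-4.8, -0.1, 8.4]
width: 40.2
```

```bash
python3 look.py side 8 325,195,415,260
```

```text
scale 8.666666666666666 13.65 [593.3  56.7  10.8] [-2.9  0.4  7.9]
```

View pics/side8.png

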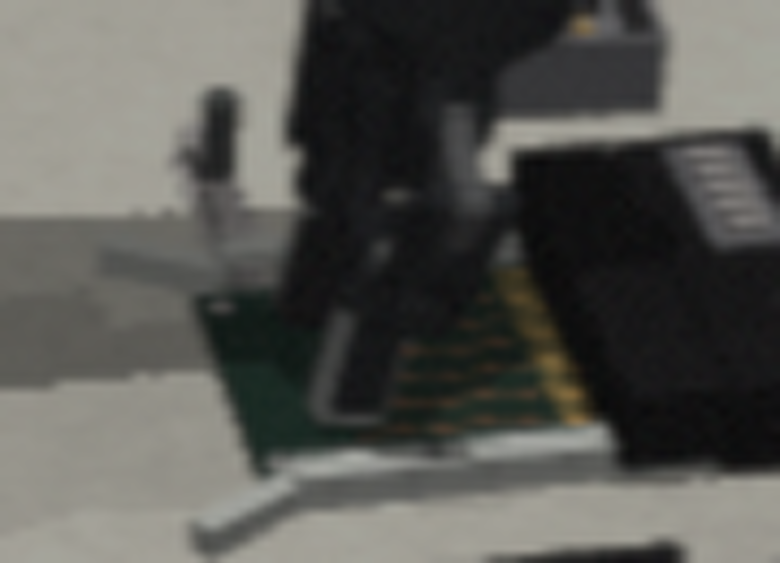

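>>> step_arm --deltas '[[[0.47,2,-0.2,0,0,0,0],[0.47,3,-0.25,0,0,0,0],[0.47,3,-0.25,0,0,0,0],[0.47,3,-0.25,0,0,0,0],[0.47,2,-0.2,0,0,0,0]]]'

```text
clock: 14.07
eef_pos: [605.8, 55.6, 10.7]
tool_rot: [-3.141, -0.204, 3.054]
force: [-4.8, 1.2, 9.1]
width: 40.2
```

>>> step_arm --deltas '[[[0.47,1.5,-0.15,0,0,0,0],[0.47,1.5,-0.15,0,0,0,0],[0.47,1.5,-0.15,0,0,0,0]]]'

```text
clock: 14.32
eef_pos: [610.0, 55.2, 10.8]
tool_rot: [-3.141, -0.204, 3.054]
force: [-4.4, 0.2, 8.9]
width: 40.3
```

>>> step_arm --deltas '[[[0.47,1,-0.1,0,0,0,0],[0.47,1,-0.1,0,0,0,0]]]'

```text
clock: 14.48
eef_pos: [612.1, 55.1, 10.7]
tool_rot: [-3.142, -0.204, 3.054]
force: [-4.6, -0.3, 9.3]
width: 40.2
```

>>> step_arm --deltas '[[[0.47,1,-0.1,0,0,0,0],[0.47,1,-0.1,0,0,0,0]]]'

```text
clock: 14.65
eef_pos: [614.1, 54.9, 10.8]
tool_rot: [-3.142, -0.204, 3.054]
force: [-4.0, 0.2, 9.0]
width: 40.0
```

>>> step_arm --deltas '[[[0.47,1,-0.1,0,0,0,0],[0.47,1,-0.1,0,0,0,0]]]'

```text
clock: 14.82
eef_pos: [616.1, 54.7, 10.8]
tool_rot: [-3.142, -0.204, 3.054]
force: [-4.2, 1.6, 8.5]
width: 40.2
```

>>> step_arm --deltas '[[[0.47,1,-0.1,0,0,0,0],[0.47,1,-0.1,0,0,0,0]]]'

```text
clock: 14.98
eef_pos: [618.1, 54.5, 10.8]
tool_rot: [3.142, -0.204, 3.054]
force: [-3.8, 1.1, 9.0]
width: 39.6
```

>>> step_arm --deltas '[[[0.47,1,-0.1,0,0,0,0],[0.47,1,-0.1,0,0,0,0]]]'

```text
clock: 15.15
eef_pos: [619.7, 54.4, 10.7]
tool_rot: [3.142, -0.205, 3.054]
force: [-5.5, 0.1, 9.9]
width: 40.1
```

>>> step_arm --deltas '[[[0.47,1,-0.1,0,0,0,0],[0.47,1,-0.1,0,0,0,0]]]'

```text
clock: 15.32
eef_pos: [620.7, 54.3, 10.8]
tool_rot: [-3.142, -0.207, 3.054]
force: [-4.4, 0.4, 10.5]
width: 40.5
```

>>> step_arm --deltas '[[[0.47,1,-0.1,0,0,0,0],[0.47,1,-0.1,0,0,0,0]]]'

```text
clock: 15.48
eef_pos: [623.0, 54.1, 10.7]
tool_rot: [3.142, -0.206, 3.054]
force: [-5.2, 0.6, 9.1]
width: 40.1
```

```bash
python3 look.py side 9 325,195,415,260
```

```text
scale 8.666666666666666 15.5333 [623.3  54.1  10.7] [-4.9 -0.3  9. ]
```

View pics/side9.png

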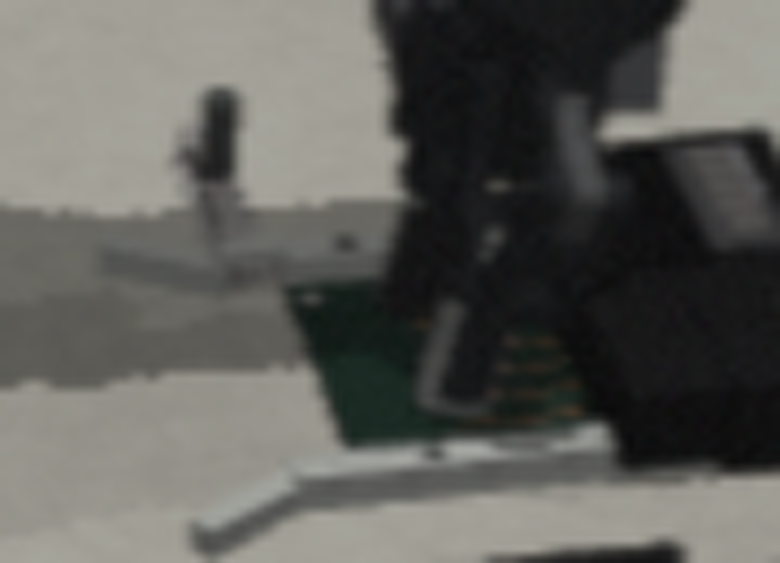

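```bash
python3 - <<'E'
from h import *
np.set_printoptions(precision=1,suppress=True)
o=np.array([687.2,46.2]);ux=np.array([.9962,-.0872]);uy=np.array([.0872,.9962])
def loc(P): d=P[:,:2]-o;return np.c_[d@ux,d@uy]
S=lambda a,s,x,y:[((u+.5)/s-.5+x,(v+.5)/s-.5+y) for u,v in a]
print(loc(onz("side",S([(286,290),(340,437),(312,362)],8.6667,325,195),3)))
print(loc(onz("side",S([(200,302),(254,462)],8.6667,325,195),3)))
E
```

```text
[[-97.9  43.3]
 [-99.4 -29.4]
 [-98.8   6.9]]
[[-124.    41.6]
 [-125.7  -36.6]]
```

>>> step_arm --deltas '[[[0.47,1,-0.1,0,0,0,0],[0.47,1,-0.1,0,0,0,0],[0.47,1,-0.1,0,0,0,0]]]'

```text
clock: 15.78
eef_pos: [626.1, 53.9, 10.7]
tool_rot: [3.141, -0.206, 3.054]
force: [-5.7, 0.5, 10.2]
width: 40.2
```

```bash
python3 look.py side 10 325,195,415,260; python3 - <<'E'
from h import *
a=np.load("side9.npz")["p"];b=np.load("side10.npz")["p"]
# rear edge column per row, subpixel (green board vs bench, red channel)
for r in range(232,243,2):
    o=[]
    for p in(a,b):
        row=p[r,352:372,0].astype(float);i=np.argmax(row<100);o.append(352+i-1+(row[i-1]-100)/(row[i-1]-row[i]))
    print(r,np.round(o,2))
E
```

```text
scale 8.666666666666666 15.8333 [626.3  53.9  10.7] [-5.4 -1.4 10.3]
232 [352.11 352.09]
234 [352.11 352.12]
236 [352.11 352.08]
238 [361.16 361.18]
240 [361.54 361.55]
242 [362.34 362.34]
```

The rear edge stayed put (under 0.05 px) while the fingertips slid 3 mm farther, so the board is against the stop. I'll lift off and move to the left of the knob.

>>> step_arm --deltas '[[[0.47,0,0,2,0,0,0],[0.47,0,0,10,0,0,0],[0.47,0,0,20,0,0,0],[0.47,0,0,25,0,0,0],[0.47,0,0,25,0,0,0],[0.2,-6,28,10,-0.0044,-0.0498,0],[0,-6,28,0,-0.0044,-0.0498,0],[0,-6,28,0,-0.0044,-0.0498,0],[0,-7,28,0,-0.0044,-0.0498,0],[0,-7,26,0,0,0,0]]]'

```text
clock: 16.67
eef_pos: [594.7, 193.8, 102.9]
tool_rot: [3.14, 0.001, 3.055]
force: [0.3, -0.4, 0.7]
width: -0.1
```

>>> step_arm --deltas '[[[0,0,0,0,0,0,0],[0,0,0,0,0,0,0]]]'

```text
clock: 16.83
eef_pos: [596.4, 194.4, 102.6]
tool_rot: [3.14, 0.001, 3.058]
force: [0.5, -0.8, 0.4]
width: 0.4
```

```bash
python3 look.py side 11 315,185,415,260; python3 look.py top 11 230,90,390,210
```

```text
scale 7.8 16.8833 [597.2 191.8 102.5] [ 0.1 -1.2 -1.3]
scale 4.875 16.9333 [597.7 190.3 102.4] [ 0.4 -0.6  0.4]
```

View pics/side11.png

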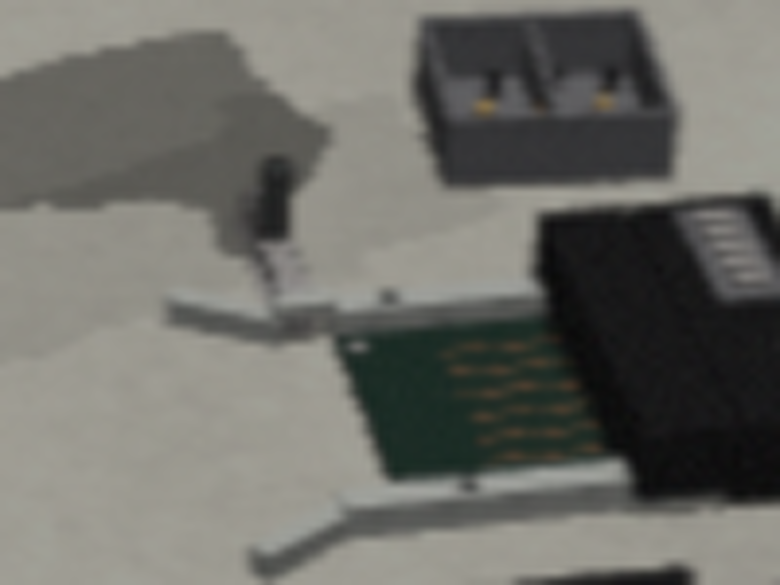

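View pics/top11.png

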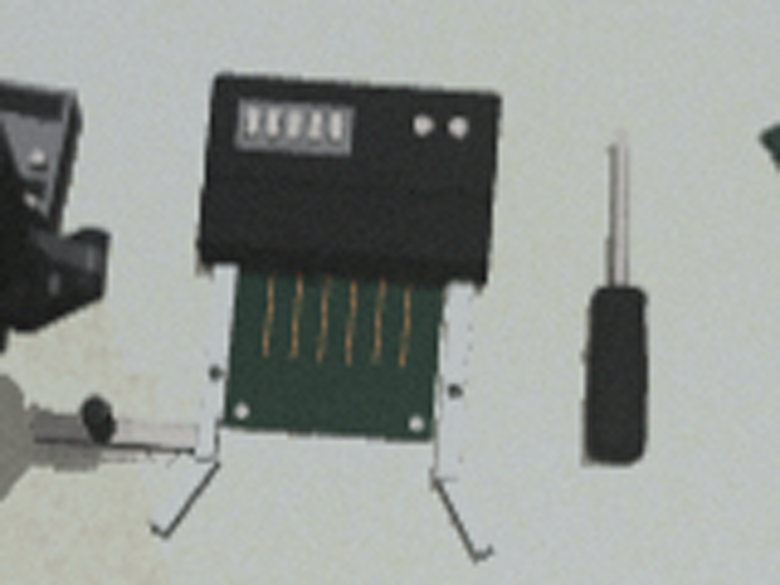

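>>> step_arm --deltas '[[[0,-5,0,-20,0,0,0],[0,0,0,-25,0,0,0],[0,0,0,-20,0,0,0],[0,0,0,-10,0,0,0],[0,0,0,0,0,0,0],[0,0,0,0,0,0,0],[0,0,0,0,0,0,0]]]'

```text
clock: 17.52
eef_pos: [593.2, 190.9, 28.1]
tool_rot: [3.141, 0.002, 3.053]
force: [-0.2, -0.6, -0.2]
width: 0.3
```

```bash
python3 look.py side 12 295,165,415,260; python3 look.py top 12 200,90,360,210
```

```text
scale 6.2105263157894735 17.5667 [593.2 191.3  28.4] [0.7 0.8 0.3]
scale 4.875 17.6167 [593.1 191.5  28.4] [ 0.2 -0.7  1.1]
```

View pics/side12.png

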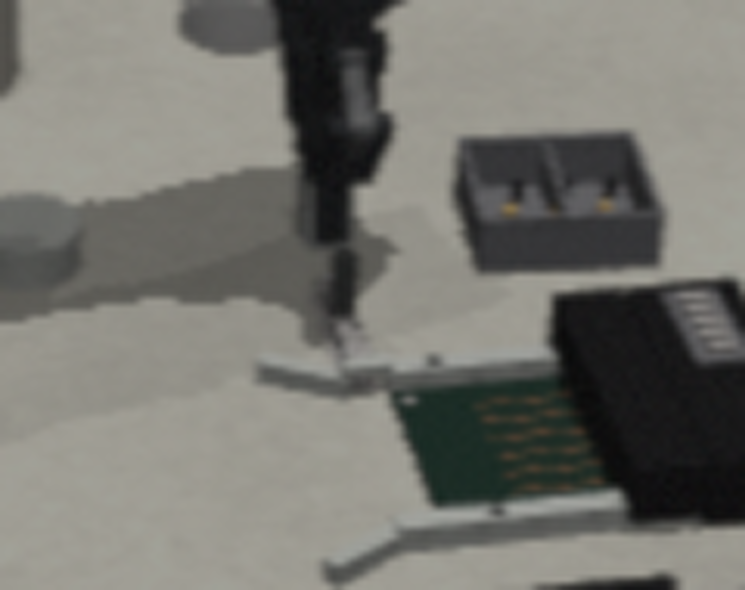

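View pics/top12.png

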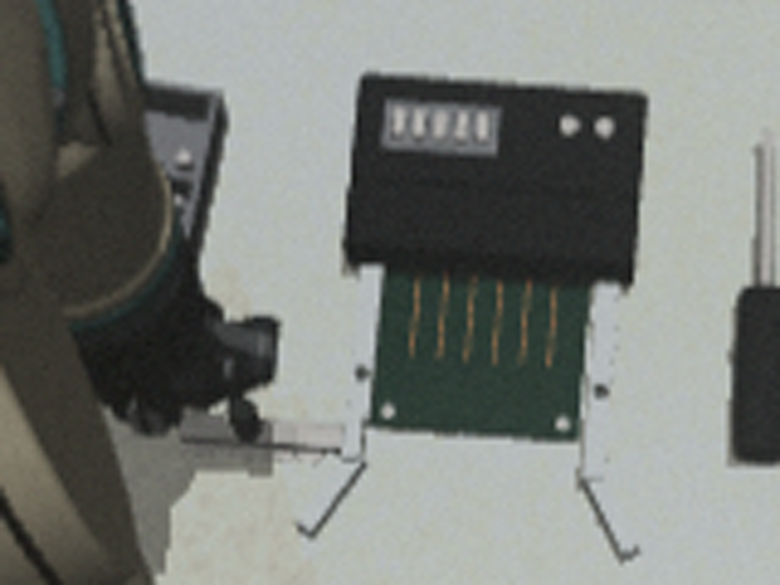

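>>> step_arm --deltas '[[[0,-0.4,-5,0,0,0,0],[0,-0.4,-5,0,0,0,0],[0,-0.2,-2,0,0,0,0],[0,-0.2,-2,0,0,0,0],[0,-0.2,-2,0,0,0,0]]]'

```text
clock: 18.03
eef_pos: [590.6, 175.1, 27.2]
tool_rot: [3.142, 0.0, 3.053]
force: [0.3, 0.4, -0.7]
width: -0.2
```

>>> step_arm --deltas '[[[0,-0.2,-2,0,0,0,0],[0,-0.2,-2,0,0,0,0],[0,-0.2,-2,0,0,0,0]]]'

```text
clock: 18.28
eef_pos: [590.0, 170.4, 27.1]
tool_rot: [3.14, 0.0, 3.054]
force: [0.3, 2.5, -0.5]
width: -0.5
```

>>> step_arm --deltas '[[[0,-0.2,-2,0,0,0,0],[0,-0.2,-2,0,0,0,0],[0,-0.2,-2,0,0,0,0],[0,-0.2,-2,0,0,0,0]]]'

```text
clock: 18.62
eef_pos: [589.2, 161.6, 27.0]
tool_rot: [3.141, 0.0, 3.054]
force: [0.6, 2.3, 0.6]
width: -0.2
```

>>> step_arm --deltas '[[[0,-0.2,-2,0,0,0,0],[0,-0.2,-2,0,0,0,0],[0,-0.2,-2,0,0,0,0],[0,-0.2,-2,0,0,0,0],[0,-0.2,-2,0,0,0,0]]]'

```text
clock: 19.03
eef_pos: [588.2, 151.3, 27.0]
tool_rot: [3.142, 0.0, 3.054]
force: [1.4, 2.9, -0.6]
width: -0.1
```

>>> step_arm --deltas '[[[0,-0.2,-2,0,0,0,0],[0,-0.2,-2,0,0,0,0],[0,-0.2,-2,0,0,0,0]]]'

```text
clock: 19.28
eef_pos: [587.7, 145.3, 27.0]
tool_rot: [3.142, 0.0, 3.054]
force: [1.0, 1.3, -0.3]
width: -0.1
```

>>> step_arm --deltas '[[[0,-0.1,-1,0,0,0,0],[0,-0.1,-1,0,0,0,0],[0,-0.1,-1,0,0,0,0]]]'

```text
clock: 19.53
eef_pos: [587.4, 142.4, 27.0]
tool_rot: [3.142, 0.0, 3.054]
force: [1.5, 1.9, 0.1]
width: -0.1
```

```bash
python3 look.py side 13 295,165,415,260; python3 look.py top 13 200,90,360,210
```

```text
scale 6.2105263157894735 19.5833 [587.4 142.1  27.1] [ 0.4  1.6 -0.9]
scale 4.875 19.6333 [587.3 142.2  27. ] [ 1.7  0.8 -0.1]
```

View pics/side13.png

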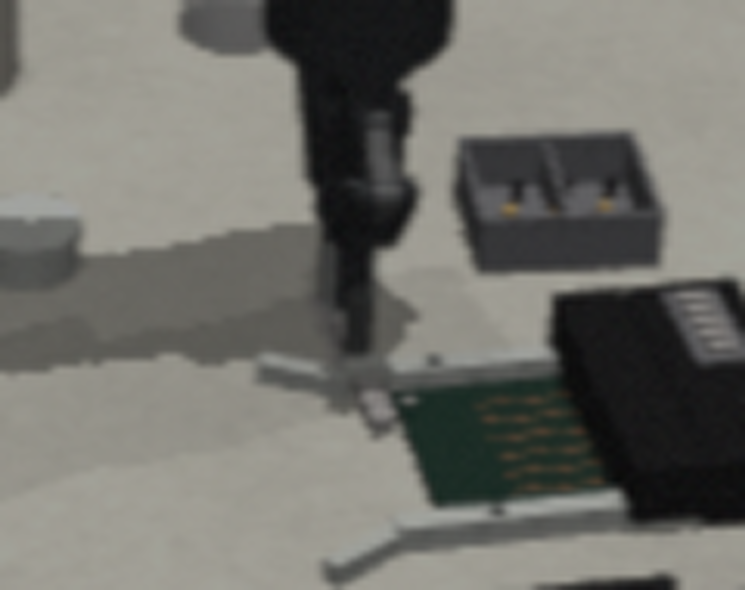

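View pics/top13.png

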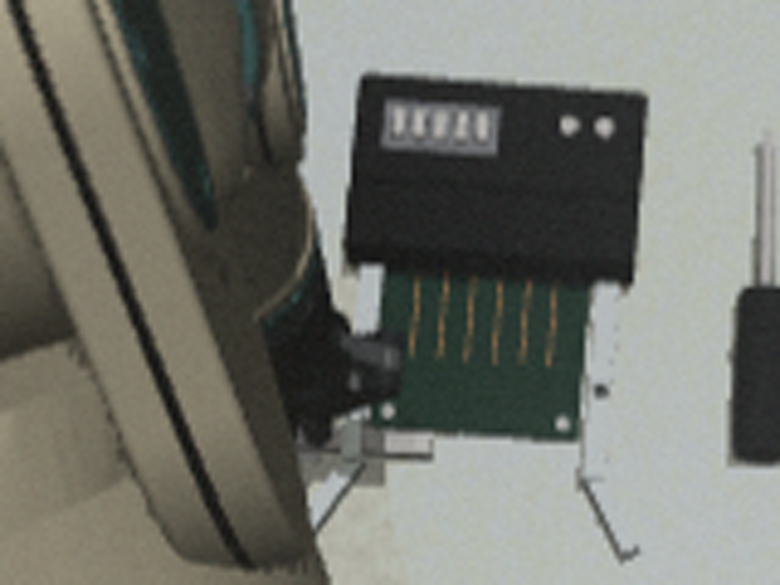

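The bolt tip now stands behind the board's rear edge, at top zoom (433,450), about 26 mm in. I'll push on to its end stop.

>>> step_arm --deltas '[[[0,-0.1,-1,0,0,0,0],[0,-0.1,-1,0,0,0,0],[0,0,0,0,0,0,0]]]'

```text
clock: 19.88
eef_pos: [587.1, 140.3, 27.1]
tool_rot: [-3.142, 0.0, 3.054]
force: [1.4, 1.9, 0.3]
width: 0.1
```

>>> step_arm --deltas '[[[0,-0.1,-1,0,0,0,0],[0,-0.1,-1,0,0,0,0],[0,0,0,0,0,0,0]]]'

```text
clock: 20.13
eef_pos: [587.0, 139.6, 27.1]
tool_rot: [3.14, 0.001, 3.054]
force: [2.1, 5.0, -0.1]
width: -0.0
```

>>> step_arm --deltas '[[[0,-0.1,-1,0,0,0,0],[0,0,0,0,0,0,0],[0,0,0,0,0,0,0]]]'

```text
clock: 20.38
eef_pos: [587.0, 139.5, 27.1]
tool_rot: [3.139, 0.001, 3.055]
force: [1.8, 5.9, -0.8]
width: 0.5
```

>>> step_arm --deltas '[[[0,0,-0.5,0,0,0,0],[0,0,0,0,0,0,0],[0,0,0,0,0,0,0]]]'

```text
clock: 20.63
eef_pos: [587.0, 139.4, 27.1]
tool_rot: [3.139, 0.001, 3.055]
force: [2.1, 6.3, -1.6]
width: -0.3
```

>>> step_arm --deltas '[[[0,0,-2,0,0,0,0],[0,0,-1,0,0,0,0],[0,0,0,0,0,0,0],[0,0,0,0,0,0,0]]]'

```text
clock: 20.97
eef_pos: [587.0, 139.1, 27.2]
tool_rot: [3.136, 0.001, 3.057]
force: [1.9, 11.0, -2.5]
width: -0.1
```

>>> step_arm --deltas '[[[0,0.4,5,0,0,0,0],[0,1,12,0,0,0,0],[0,1,12,0,0,0,0],[0,0,0,10,0,0,0],[0,0,0,30,0,0,0],[0,0,0,40,0,0,0],[0,0,30,30,0,0,0],[0,0,40,0,0,0,0],[0,0,40,0,0,0,0],[0,0,40,0,0,0,0]]]'

```text
clock: 21.8
eef_pos: [589.3, 313.4, 138.5]
tool_rot: [3.141, 0.002, 3.052]
force: [0.8, -1.2, -0.9]
width: -0.0
```

```bash
python3 look.py side 14 295,165,415,260; python3 look.py top 14 230,90,390,210; python3 - <<'E'
from h import *
cv2.imwrite("pics/topfull.png",np.load("top14.npz")["p"][:,:,::-1])
E
```

```text
scale 6.2105263157894735 21.85 [586.9 326.5 137.8] [0.5 9.3 0.4]
scale 4.875 21.9 [586.4 323.  137.1] [-1.9  0.9  0.3]
```

View pics/side14.png

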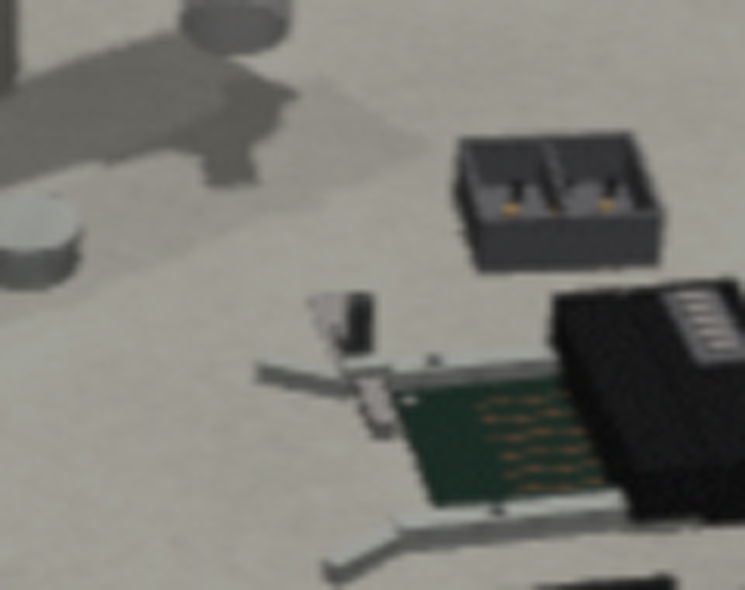

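View pics/top14.png

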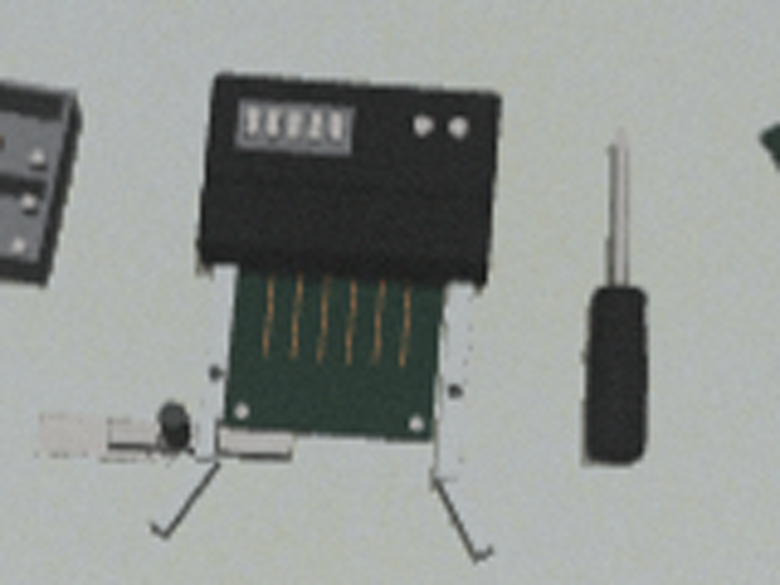

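View pics/topfull.png

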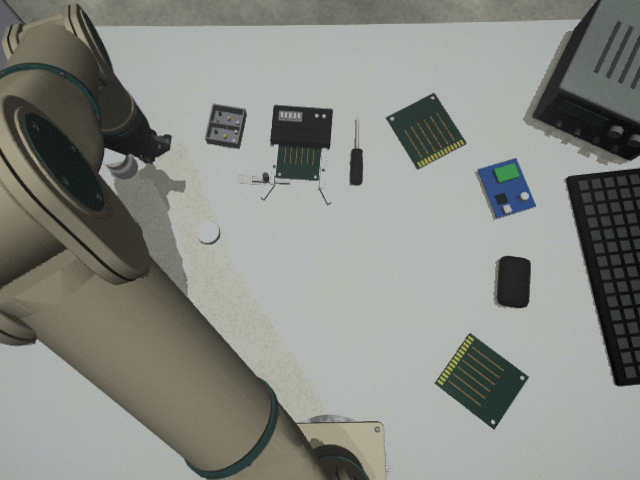

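```bash
python3 - <<'E'
from h import *
np.set_printoptions(precision=1,suppress=True)
o=np.array([687.2,46.2]);ux=np.array([.9962,-.0872]);uy=np.array([.0872,.9962])
def loc(P): d=P[:,:2]-o;return np.c_[d@ux,d@uy]
S=lambda a,s,x,y:[((u+.5)/s-.5+x,(v+.5)/s-.5+y) for u,v in a]
print("knob",loc(onz("top",S([(172,412)],4.875,230,90),38)))
print("tip, bar left end",loc(onz("top",S([(292,446),(107,432)],4.875,230,90),10)))
print("board rear",loc(onz("top",S([(222,426),(432,438)],4.875,230,90),3)))
a=np.load("side0.npz")["p"].astype(int);p,_=ctrl.get_image("side")
d=np.abs(a-p).max(2)>60
n,l,st,c=cv2.connectedComponentsWithStats(d.astype(np.uint8));print(st[1:][st[1:,4]>25])
cv2.imwrite("pics/sfull.png",p[:,:,::-1]);s=ctrl.read_state();print(s['eef_pos'],s['qd'].max())
E
```

```text
knob [[-106.7   64.9]]
tip, bar left end [[-108.4   15.8]
 [-108.    95.3]]
board rear [[-99.2  47.2]
 [-97.9 -43.6]]
[[  77    0   18   38  514]
 [ 158    0   13   29  241]
 [ 301    0   58   19  902]
 [ 131   12   10    7   35]
 [ 134   22   13    9   50]
 [  37   29   23    5   69]
 [ 149   44   15   40  252]
 [  78   51   19   43  329]
 [ 328   76   18    6   45]
 [  31   79   11   32  160]
 [  84  118    7    8   36]
 [ 106  127   16   62  291]
 [  81  129    6    7   36]
 [  73  130    6    7   27]
 [  59  133   14   11   67]
 [  80  137    8   29  170]
 [ 328  137    8    9   59]
 [  60  139   20   27  371]
 [ 168  148   11   18   63]
 [  17  171   27   45  248]
 [ 315  176   24   16  158]
 [ 131  202   19   48  263]
 [ 346  205    6   11   39]
 [ 351  212    4   10   33]
 [ 353  226   39   21  534]
 [ 161  242   32   21  119]
 [ 303  264   46   28 1206]]
[587.2 317.6 136.8] 0.06741796631558265
```

View pics/sfull.png

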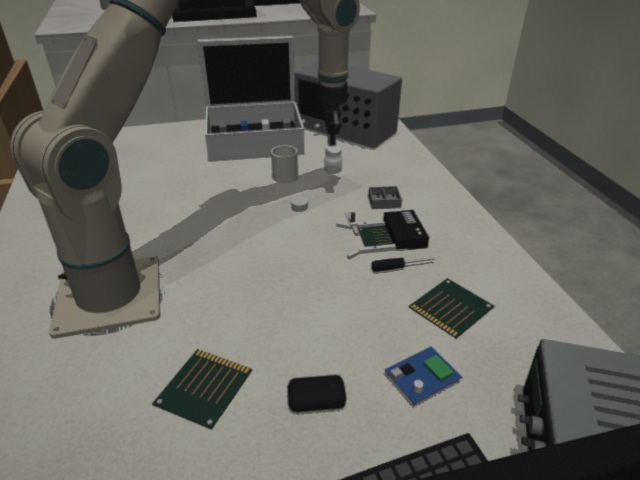

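>>> step_arm --deltas '[[[0,0,0,30,0,0,0],[0,0,0,30,0,0,0],[0,0,0,0,0,0,0],[0,0,0,0,0,0,0],[0,0,0,0,0,0,0],[0,0,0,0,0,0,0]]]'

```text
clock: 22.45
eef_pos: [588.4, 311.1, 195.5]
tool_rot: [-3.14, -0.002, 3.053]
force: [0.6, -0.2, 0.7]
width: -0.0
```

```bash
python3 - <<'E'
from cell import ctrl
import cv2
s=ctrl.read_state();print(s['eef_pos'],s['force'])
p,_=ctrl.get_image("side");cv2.imwrite("pics/send.png",cv2.resize(p[120:280,240:440,::-1],None,fx=3.7,fy=3.7))
E
```

```text
[588.44502255 311.06469458 195.53270085] [ 0.57595388 -0.15722521  0.66100059]
```

View pics/send.png

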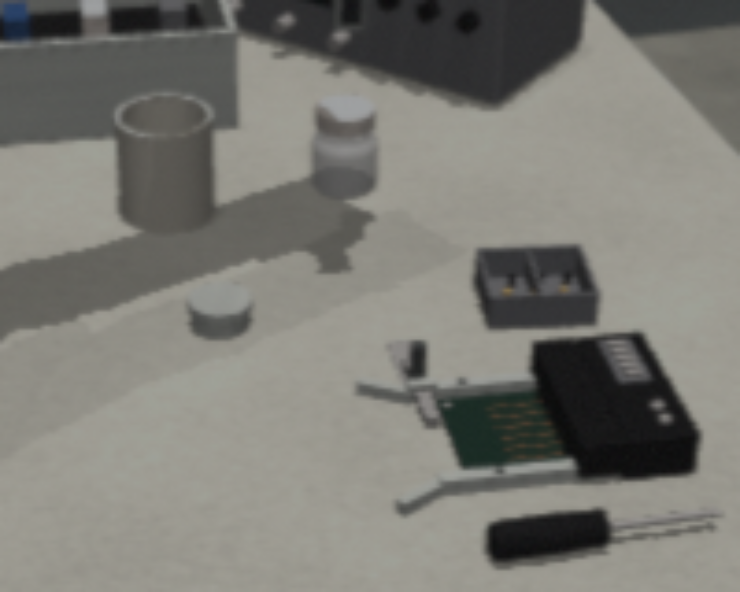

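The final view shows the board home with its contacts under the hood. The bolt is across behind it, the bystanders are in place and the robot is clear.

```bash
python3 -c "
from cell import ctrl
print(ctrl.finish_job())"
```

```text
the job is handed in; nothing more can be done
None
```

The board is fully home in the test bay with the bolt across behind it, and I handed the job in at about 22.5 s.

**Board:** I pressed on its top with two fingertips about 40 mm apart. Every reading stayed at 8–11 N, though forces are only read at the end of each move. I slid and turned it in line with the bay, then in to the stop. There, pushing the fingertips 3 mm farther left the rear edge still (under 0.05 px). The last top view puts the rear edge at about x = -98 to -99 mm, against -100 mm expected, which is within the calibration error.

**Bolt:** I pushed it across with the closed fingers until it stalled at its end stop, with 11 N pushing. The knob is at y = 64.9 mm (65 nominal) and the tip at y = 15.8 mm (16 nominal).

**Disagreements:**
- The knob first measured at y = 97 mm instead of the 105 mm given for open, so the bolt seems to have started about 8 mm in. This did not get in the way.
- The side camera read angles about 1° off the top camera, so I took the bay's direction from the top view.
- One 9 N sideways reading came as the arm stopped in free air after the bolt push. I put it down to inertia, and it was back near zero by the next reading.

The pictures show the bystanders where they were, and the arm ended well clear of everything.

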